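# Unload the lotion warmer and sort the bottles by what is left in them

## Task

Press the lotion warmer's red lever all the way down so that both bottles rise out of their wells, then draw each bottle out and feel by its weight how full it is (60 g empty, 420 g full). Stand bottles that are at least half full upright in the white tray and those less than half full upright in the grey refill crate. Set them down gently, let go, and leave the other things on the table where they stand.

Things in the scene. Friction and masses are not known exactly. Their poses are not given: they have to be found in the camera images.
- warmer: two-well bottle warmer, white housing 180 mm deep (x), 226 mm wide (y), 221 mm high at the back, fixed. Origin: centre of its underside; x points from front to back, y left, z up. Two wells of 63 mm bore, 110 mm apart, in its sloping grey face lean 25 deg from vertical to the front: up along (-0.423, 0, 0.906) in this frame. A bottle must be drawn out along that axis; it is clear 175 mm from its seat.
- well_left (a point): centre of the mouth of the left (+y) well, on the sloping face, at (-0.040, 0.055, 0.200) in the warmer's frame. Axes as the warmer's (not tilted).
- well_right (a point): centre of the mouth of the right (-y) well, on the sloping face, at (-0.040, -0.055, 0.200) in the warmer's frame. Axes as the warmer's (not tilted).
- lever (a joint): angle of the warmer's ejector lever in rad: 0 raised (start) to 0.85 pressed fully down against a firm end stop (about 6 to 10 N for each mm pressed on further, so stop when it is felt). Takes less than 10 N at the pad, is damped, and stays where it is left.
- lever_pad (a point): centre of the top of the red pad at the lever's free end; the pad is 50 mm (along x of the warmer) by 40 mm by 14 mm. The lever is on the warmer's right side (-y) and the pad stands in front of the warmer's front; it is pressed downward and falls about 140 mm in height on an arc about the hinge.
- lever_hinge (a point): point on the lever's hinge axis, which is parallel to the warmer's y axis; 170 mm from the middle of the pad.
- carriage (a joint): how far the lifting plates under both bottles have risen along the wells' axes, in m: 0 (start) to 0.060; moved only by the lever, in proportion to its angle. At 0.060 each bottle stands 58 mm out of its well's mouth.
- bottle_blue: opaque white lotion bottle, a straight cylinder 58 mm in diameter, 170 mm tall with its cap, blue band and blue disc on top. Origin: centre of the underside, z up through the cap. Starts in one of the two wells, leaning with it, cap 2 mm below the mouth. Firm plastic, may be gripped with 30 to 60 N. Weighs 60 g empty, 240 g half full, 420 g full; each may be filled to any level, which cannot be seen.
- bottle_green: opaque white lotion bottle, a straight cylinder 58 mm in diameter, 170 mm tall with its cap, green band and green disc on top. Origin: centre of the underside, z up through the cap. Starts in one of the two wells, leaning with it, cap 2 mm below the mouth. Firm plastic, may be gripped with 30 to 60 N. Weighs 60 g empty, 240 g half full, 420 g full; each may be filled to any level, which cannot be seen.
- tray: white enamelled instrument tray for bottles still in use, fixed to the table: 240 mm (x) by 170 mm (y), rim 16 mm high, walls and floor 4 mm. Origin: centre of its underside. Room for two bottles side by side along x.
- crate: grey plastic refill crate, open at the top, fixed to the table: 240 mm (x) by 170 mm (y) outside, 70 mm high, walls and floor 4 mm. Origin: centre of its underside. Room for two bottles side by side along x. The tray and the crate stand left and right of the robot's work area, either way round.
- pump_bottle: big white pump bottle, not to be moved: 82 mm in diameter, 205 mm tall. Origin: centre of its underside.
- spray_bottle: white spray bottle, not to be moved: 58 mm in diameter, 180 mm tall. Origin: centre of its underside.
- bur_stand: white plastic bur stand with five burs, not to be moved: 36 mm (x) by 110 mm (y), 76 mm high with the burs. Origin: centre of its underside.
- vial: small amber vial with a black cap, not to be moved: 36 mm in diameter, 78 mm tall. Origin: centre of its underside.
- table: the table top, its surface at height 0.
Mind the look-alikes: they are no part of the job. What is shaped like the bottle_green but brown or orange is not meant.

How it is judged (in metres and radians):
On the way:
1. the lever has been pressed and the bottles have risen at least 35 mm in their wells (value of joint carriage above 0.035 m), for 0.2 s.
At the end, for the whole second after the job is handed in: Both bottles stand released, upright (within 6 deg) and at rest on the floor of the tray or of the crate: every bottle of more than 290 g in the tray, every bottle of less than 190 g in the crate; one between these weights may stand in either (((x of bottle_blue in the frame of tray between -0.12 and 0.12 m and y of bottle_blue in the frame of tray between -0.085 and 0.085 m and z of bottle_blue in the frame of tray below 0.012 m and angle between bottle_blue's own z axis and vertical below 0.1 rad and contact force between bottle_blue and tray above 0.25 N and contact force between bottle_blue and tray above 1.86 N) or (x of bottle_blue in the frame of crate between -0.12 and 0.12 m and y of bottle_blue in the frame of crate between -0.085 and 0.085 m and z of bottle_blue in the frame of crate below 0.012 m and angle between bottle_blue's own z axis and vertical below 0.1 rad and contact force between bottle_blue and crate between 0.25 and 2.85 N)) and linear speed of each of bottle_blue, bottle_green below 0.02 m/s and ((x of bottle_green in the frame of tray between -0.12 and 0.12 m and y of bottle_green in the frame of tray between -0.085 and 0.085 m and z of bottle_green in the frame of tray below 0.012 m and angle between bottle_green's own z axis and vertical below 0.1 rad and contact force between bottle_green and tray above 0.25 N and contact force between bottle_green and tray above 1.86 N) or (x of bottle_green in the frame of crate between -0.12 and 0.12 m and y of bottle_green in the frame of crate between -0.085 and 0.085 m and z of bottle_green in the frame of crate below 0.012 m and angle between bottle_green's own z axis and vertical below 0.1 rad and contact force between bottle_green and crate between 0.25 and 2.85 N))); the robot touches nothing.
It fails at once if the pump bottle, spray bottle, bur stand or vial is pushed more than 30 mm away or tipped (distance of any of pump_bottle, spray_bottle, bur_stand, vial from where it was at the start of the episode above 0.03 m or angle between any of pump_bottle, spray_bottle, bur_stand, vial's own z axis and vertical above 0.35 rad).
It fails at once if the blue-banded bottle is dropped or slammed into the tray or the crate (faster than 0.45 m/s in the last 20 mm, a fall of about 10 mm) ((x of bottle_blue in the frame of tray between -0.12 and 0.12 m and y of bottle_blue in the frame of tray between -0.085 and 0.085 m and z of bottle_blue in the frame of tray below 0.024 m and linear speed of bottle_blue above 0.45 m/s) or (x of bottle_blue in the frame of crate between -0.12 and 0.12 m and y of bottle_blue in the frame of crate between -0.085 and 0.085 m and z of bottle_blue in the frame of crate below 0.024 m and linear speed of bottle_blue above 0.45 m/s)).
It fails at once if the green-banded bottle is dropped or slammed into the tray or the crate (faster than 0.45 m/s in the last 20 mm, a fall of about 10 mm) ((x of bottle_green in the frame of tray between -0.12 and 0.12 m and y of bottle_green in the frame of tray between -0.085 and 0.085 m and z of bottle_green in the frame of tray below 0.024 m and linear speed of bottle_green above 0.45 m/s) or (x of bottle_green in the frame of crate between -0.12 and 0.12 m and y of bottle_green in the frame of crate between -0.085 and 0.085 m and z of bottle_green in the frame of crate below 0.024 m and linear speed of bottle_green above 0.45 m/s)).
It also fails if it takes over 72 s, if anything falls off the work surface, if the arm or the gripper's body presses on something with over 40 N, if the wrist force passes 120 N, or if a joint passes its speed limit or range.

## Robot

A 6-joint arm with a two-finger parallel gripper is mounted at the origin on the work surface. World frame = base frame: x ahead of the robot, y to its left, z up, the work surface at z = 0. Lengths are in mm, angles in degrees, forces in N, time in s.
With the tool pointing down it reaches from about 350 to 850 mm from the base axis. Payload 8.1 kg.
Tool frame: the origin (TCP) lies midway between the tips of the shut fingers; the grasp point (between the pads) lies 19 mm behind it; z points along the fingers, y is the line along which they close (so a half turn about z gives the same grasp; the last joint's range is limited). The gripper opens to 85 mm and grips with 20 to 120 N. Pads are 22 mm wide; open, the fingers measure 114 mm over their backs; the gripper's body (76 mm by 85 mm) begins 54 mm behind the grasp point. The pads swing forward as they close: fully open they stand 13 mm farther back than shut.
Start: joints at [72.284, 7.471, 85.268, -0, 87.261, -4.893], TCP at [133.139, 585.046, 231.292] pointing down, gripper open.
Joint ranges: [-169.43, 169.43], [-51.17, 129.36], [1.28, 143.12], [-76.62, 256.62], [0, 156.53], [-152.29, 152.29]. Speed limits (degrees/s): [136.94, 136.94, 159.86, 180, 180, 180].

## Interface

Orientations are given as [roll, pitch, yaw] about the fixed x, y, z axes, in that order (R = Rz(yaw) Ry(pitch) Rx(roll)).
In Python, from bench import r gives the robot as it stands. The module is installed in compiled form; this text tells all that it offers.
- The arm moves only by the tool jog_arm, never from a script. Its argument "rows" is a list of rows, each a list of 2 entries, a list of its own where there are three numbers: the shift along the tool's x, y, z in mm, then the turn, a rotation vector about the tool's x, y, z in rad. A call has 1 to 10 rows; each row is the pose to reach, as a shift and turn from the pose commanded when the call began, along the tool's axes at that moment; what a row does not reach only later rows make up. A row lasts 1/10 s, in which the tool goes at most 50 mm and 8.59 degrees, less where a joint would pass 70% of its speed; a pose out of reach is approached as far as the arm can. A call with a gripper value outside its range is refused whole. "grip" is the finger opening in mm, from 0 to 85.4, set as the call begins (left out, the last holds). The fingers move at their own pace and stop on an object; "force" is the grip in N (left out, the last holds). Time passes only in rows, so rows that repeat a pose let the fingers close. It gives the time, the measured TCP pose, the force, the opening and the grip force at its end, in the units of the state.
- r.sense(): the state, without advancing time (a new reading comes with each control period).
- r.snapshot(name): name is "scene" or "top"; returns (picture, depth): 400x640x3 uint8, blue, green, red; 400x640 float32, mm along the optical axis (not along the pixel's ray), 0 where there is no reading.
- r.camera_params(name): a dict with "fx", "fy", "cx", "cy" (pixels), "pose" (4x4, takes a point from camera to world coordinates). Camera axes: x right, y down, z forward; pixel columns grow to the right and rows downward; lengths in mm; the calibration is good to about 2 mm. A picture is of the moment at which its call begins. camera_params takes no time and is no camera call.
- r.hand_in(): hands the job in; it is judged then, once.
The state is a dict: "time": time; "joint_pos": joint angles; "qd": joint speeds; "joint_efforts": joint torques, N m; "tool_pos": TCP position; "tcp_rot": TCP orientation; "ft_force": force on the tool from outside, world axes, zero at the start; "wrist_torque": the same for the moment, N m; "finger_gap": finger opening in mm; "grip_force": force on a finger pad.
Only numpy, scipy, OpenCV 4.12 (cv2) and the standard library are available. Lean on these libraries where they do the work, as an engineer would, in place of code of your own. Each camera call takes 0.05 s, during which the arm holds its last target. There are 200 camera calls.

## Working session

There is one attempt and no reset: what is moved stays moved. The work goes in short steps, Python scripts to look and compute and a tool call to move; the robot and the scene stay as the last step left them, time stands still between calls to the robot, and variables do not carry over. Pictures are saved under pics/ and viewed, at most 10 in all, crops included, and the job is handed in when it is done.

Besides the shell and the picture viewer there is one more tool, called after "Emit:" in YAML: its name, and indented under it one key for each argument. jog_arm: Moves the arm, as the interface text tells. Its arguments: {"type":"object","properties":{"rows":{"type":"array"},"grip":{"type":"number"},"force":{"type":"number"}},"required":["rows"]}

```bash
mkdir -p pics && python3 - <<'E'
from bench import r
import cv2,numpy as np
for n in("scene","top"):
    p,d=r.snapshot(n); cv2.imwrite(f"pics/{n}0.png",p); np.save(f"{n}0.npy",d)
    c=r.camera_params(n); print(n,c["fx"],c["fy"],c["cx"],c["cy"]); print(np.round(c["pose"],3))
print(r.sense())
E
```

```text
scene 411.07031449556524 411.07031449556524 322.2601639378429 194.1776297835183
[[ 6.780000e-01  3.890000e-01 -6.240000e-01  1.194283e+03]
 [ 7.350000e-01 -3.810000e-01  5.610000e-01 -6.304040e+02]
 [-1.900000e-02 -8.380000e-01 -5.450000e-01  7.110530e+02]
 [ 0.000000e+00  0.000000e+00  0.000000e+00  1.000000e+00]]
top 459.2771210700762 459.2771210700762 325.97114187726135 194.765053274918
[[ 2.10000e-02 -9.89000e-01  1.48000e-01  3.54079e+02]
 [-1.00000e+00 -2.10000e-02 -3.00000e-03 -3.28040e+01]
 [ 6.00000e-03 -1.47000e-01 -9.89000e-01  1.54975e+03]
 [ 0.00000e+00  0.00000e+00  0.00000e+00  1.00000e+00]]
{'time': 0.1, 'joint_pos': array([ 7.22849511e+01,  7.51165293e+00,  8.53258664e+01,  5.52830274e-04,
        8.72618531e+01, -4.89377985e+00]), 'qd': array([ 0.01159603, -0.14760765, -0.13909337, -0.06378731, -0.05108294,
        0.06349178]), 'joint_efforts': array([ 1.09641078e-03, -5.70946741e+01, -5.01942873e+01, -2.13536910e-04,
        7.97448243e-03, -2.66791193e-05]), 'tool_pos': array([132.97013221, 584.54878861, 230.31315644]), 'tcp_rot': array([-1.79901037e+02, -9.02747454e-03,  1.67178696e+02]), 'ft_force': array([ 0.92148152, -1.06005364, -0.52001992]), 'wrist_torque': array([-0.05372299,  0.00226449,  0.00731722]), 'grip_force': 0.0, 'finger_gap': 85.15290610527586}
```

View pics/scene0.png

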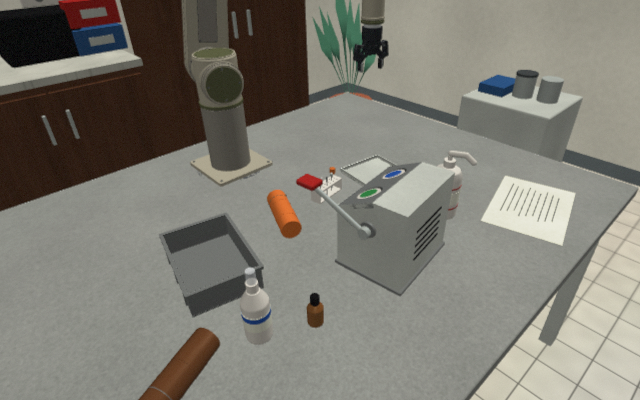

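View pics/top0.png

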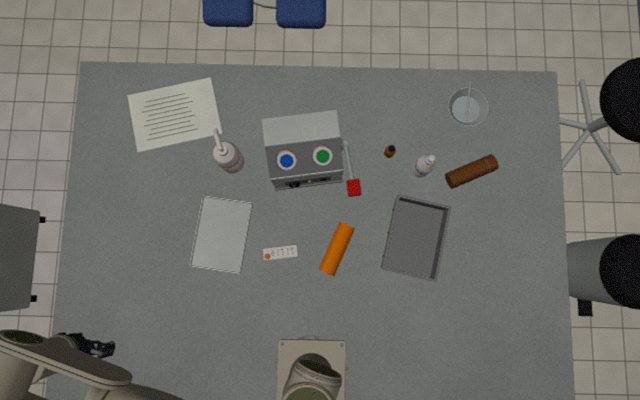

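The top view shows the warmer at about (303,150), with the blue disc in the left well at (286,160) and the green disc in the right well at (322,156). The red pad is at (353,187), the tray at (222,234) and the crate at (416,237). The obstacles are the bur stand (281,253), pump bottle (228,155), spray bottle (425,165) and vial (390,151). Orange (337,249) and brown (471,171) cylinders are look-alikes lying on the table; the real bottles are the two white ones with discs in the wells.

```bash
cat > h.py <<'E'
from bench import r
import numpy as np,cv2
def pts(cam,d,px):
    c=r.camera_params(cam);o=[]
    for u,v in px:
        w=d[int(v)-1:int(v)+2,int(u)-1:int(u)+2]; w=w[w>0]; z=np.median(w) if w.size else 0
        o.append((c["pose"]@[(u-c["cx"])/c["fx"]*z,(v-c["cy"])/c["fy"]*z,z,1])[:3])
    return np.array(o)
def cloud(cam,d):
    c=r.camera_params(cam);v,u=np.indices(d.shape)
    P=np.stack([(u-c["cx"])/c["fx"]*d,(v-c["cy"])/c["fy"]*d,d,np.ones_like(d)],-1)
    return (P@np.array(c["pose"]).T)[...,:3]
E
python3 - <<'E'
from h import *
for cam in("top","scene"):
    p=cv2.imread(f"pics/{cam}0.png");d=np.load(f"{cam}0.npy");P=cloud(cam,d)
    h=cv2.cvtColor(p,cv2.COLOR_BGR2HSV)
    for n,lo,hi in(("blue",100,130),("green",50,85),("red",0,6)):
        m=cv2.inRange(h,(lo,120,70),(hi,255,255))
        k,lab,st,ce=cv2.connectedComponentsWithStats(m)
        for i in range(1,k):
            if st[i,4]>30:
                q=P[lab==i]; q=q[np.isfinite(q).all(1)]
                print(cam,n,np.round(ce[i]),st[i,4],np.round(q.mean(0)),np.round(q.min(0)),np.round(q.max(0)))
d=np.load("top0.npy")
names="wTL wTR trayTL trayTR trayBL trayBR trC crTL crTR crBR crBL crC bur orange1 orangeM orange2 pump spray vial".split()
px=[(265,121),(337,114),(203,198),(251,202),(192,267),(239,272),(222,234),(398,198),(448,206),(432,277),(384,268),(414,240),(281,253),(345,226),(337,249),(328,272),(231,158),(424,168),(390,151)]
for n,q in zip(names,pts("top",d,px)): print(n,np.round(q))
# warmer top/face plane: points in region
P=cloud("top",d).reshape(-1,3)
m=(P[:,2]>205)&(P[:,2]<235)&(abs(P[:,1]-20)<170)&(P[:,0]>380)
Q=P[m][:,:2].astype(np.float32); print(len(Q),cv2.minAreaRect(Q))
p=cv2.imread("pics/top0.png"); cv2.imwrite("pics/c1.png",cv2.resize(p[95:285,180:460],None,fx=2.8,fy=2.8,interpolation=cv2.INTER_CUBIC))
E
```

```text
top blue [226.  10.] 999 [1412.  402. -274.] [ 354.  -33. -325.] [1469.  509. 1550.]
top blue [300.  11.] 1075 [1422.   90. -286.] [ 354.  -33. -321.] [1477.  194. 1550.]
top blue [286. 160.] 123 [658.  85. 197.] [641.  67. 185.] [674. 103. 211.]
top green [322. 156.] 119 [672. -24. 208.] [354. -41. 187.] [ 692.   -8. 1550.]
top red [353. 187.] 200 [ 575. -117.  227.] [ 549. -154.   -6.] [635. -95. 237.]
scene blue [103.  29.] 250 [-1187.    44.   298.] [-1276.  -630.   238.] [1194.  138.  711.]
scene blue [496.  85.] 486 [ 232. 1496.   -8.] [ 152. -630.  -47.] [1194. 1651.  711.]
scene blue [393. 174.] 45 [657.  88. 196.] [642.  73. 188.] [673. 104. 203.]
scene blue [256. 320.] 84 [ 709. -372.   79.] [ 674. -630.   66.] [1194. -341.  711.]
scene green [368. 193.] 52 [674. -20. 196.] [658. -37. 188.] [688.  -5. 203.]
scene red [89. 12.] 1056 [-1202.     5.   383.] [-1442.  -630.   319.] [1194.  141.  711.]
scene red [309. 182.] 266 [ 581. -119.  229.] [ 244. -630.   -2.] [1194.  146.  711.]
wTL [772. 150. 220.]
wTR [872. -71.   1.]
trayTL [564. 378.   9.]
trayTR [555. 216.   3.]
trayBL [333. 403.   1.]
trayBR [320. 244.  11.]
trC [444. 308.   3.]
crTL [ 569. -273.   68.]
crTR [ 547. -435.   69.]
crBR [ 318. -382.   60.]
crBL [ 343. -227.   72.]
crC [ 438. -337.    4.]
bur [384. 105.  41.]
orange1 [ 475. -102.   56.]
orangeM [401. -77.  56.]
orange2 [327. -49.  57.]
pump [673. 262. 145.]
spray [ 661. -348.  115.]
vial [ 728. -248.   60.]
3154 ((666.7969970703125, 12.373687744140625), (269.7236328125, 263.4212341308594), 8.967435836791992)
```

View pics/c1.png

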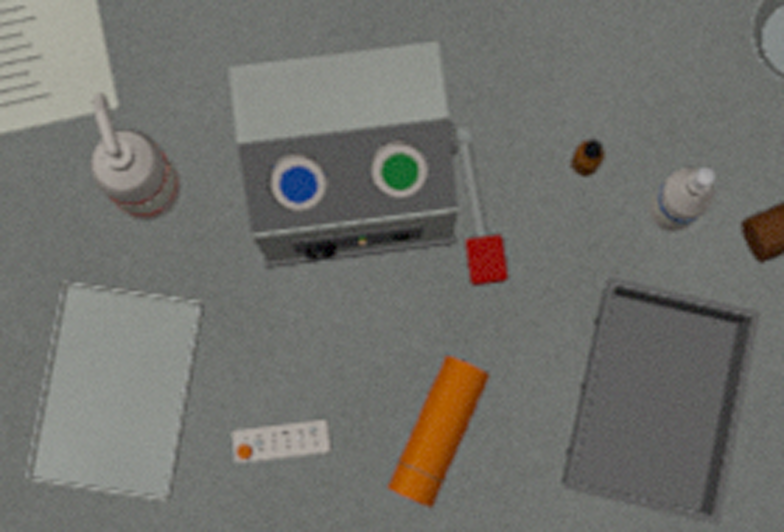

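The crop confirms the two white bottles: the blue disc is in the left well and the green disc in the right well. The lever pad is at the right front. Next I compute the pad position and the first move.

```bash
cat >> h.py <<'E'
from scipy.spatial.transform import Rotation as R
wyaw=7.6
WX=np.array([np.cos(np.radians(wyaw)),np.sin(np.radians(wyaw)),0]);WY=np.array([-WX[1],WX[0],0]);Z=np.array([0,0,1.])
AX=-.4226*WX+.9063*Z
def Rt(z,y): z=z/np.linalg.norm(z); return R.from_matrix(np.column_stack([np.cross(y,z),y,z]))
DOWN=Rt(-Z,WY); TILT=Rt(-AX,WY)
def delta(p,Rg):
    s=r.sense(); Rc=R.from_euler("xyz",s["tcp_rot"],degrees=True)
    t=Rc.inv().apply(np.array(p)-s["tool_pos"]); v=(Rc.inv()*Rg).as_rotvec()
    print("shift",np.round(t,1),"turn",np.round(v,4),"|",round(np.linalg.norm(t)),round(np.degrees(np.linalg.norm(v)),1),"deg; t",s["time"])
E
python3 - <<'E'
from h import *
for cam in("top","scene"):
    p=cv2.imread(f"pics/{cam}0.png");d=np.load(f"{cam}0.npy");P=cloud(cam,d)
    m=cv2.inRange(cv2.cvtColor(p,cv2.COLOR_BGR2HSV),(0,150,70),(6,255,255))>0
    m&=(P[...,2]>150)&(P[...,2]<260)&(P[...,0]>450)&(P[...,0]<660)&(abs(P[...,1]+117)<40)
    q=P[m]; print(cam,len(q),np.median(q,0),np.percentile(q,[3,97],axis=0).round())
    n=np.linalg.svd(q-q.mean(0))[2][2]; print(n)
delta([573,-117,300],DOWN)
E
```

```text
top 186 [ 573.85461372 -115.72959872  230.65236575] [[ 553. -133.  226.]
 [ 597.  -98.  235.]]
[ 0.00852693 -0.00309985 -0.99995884]
scene 256 [ 582.06805268 -120.42838419  229.45618721] [[ 557. -136.  222.]
 [ 603.  -99.  231.]]
[ 0.07551539 -0.08213464  0.99375617]
shift [-584.7 -586.5  -68.8] turn [-0.0017 -0.0005 -0.3564] | 831 20.4 deg; t 0.1
```

Emit:
jog_arm:
  rows:
    - [[0, 0, -50], [0, 0, 0]]
    - [[-33, -33, -69], [0, 0, -0.036]]
    - [[-66, -66, -69], [0, 0, -0.072]]
    - [[-99, -99, -69], [0, 0, -0.108]]
    - [[-132, -132, -69], [0, 0, -0.144]]
    - [[-165, -165, -69], [0, 0, -0.18]]
    - [[-198, -198, -69], [0, 0, -0.216]]
    - [[-231, -231, -69], [0, 0, -0.252]]
    - [[-264, -264, -69], [0, 0, -0.288]]
    - [[-297, -297, -69], [0, 0, -0.324]]
  grip: 0
  force: 40

```text
time: 1.1
tool_pos: [357.2, 227.8, 300.0]
tcp_rot: [180.0, -0.0, -174.2]
ft_force: [0.9, 0.0, -0.3]
finger_gap: -0.3
grip_force: 0.0
```

```bash
python3 -c "
from h import *
delta([575,-116,300],DOWN);delta([575,-116,245],DOWN)"
```

```text
shift [-181.7 -364.2    0. ] turn [ 0.     -0.0001 -0.0307] | 407 1.8 deg; t 1.1
shift [-181.7 -364.2   55. ] turn [ 0.     -0.0001 -0.0307] | 411 1.8 deg; t 1.1
```

Emit:
jog_arm:
  rows:
    - [[-22, -44, 0], [0, 0, -0.01]]
    - [[-44, -88, 0], [0, 0, -0.02]]
    - [[-66, -132, 0], [0, 0, -0.03]]
    - [[-88, -176, 0], [0, 0, -0.031]]
    - [[-110, -220, 0], [0, 0, -0.031]]
    - [[-132, -264, 0], [0, 0, -0.031]]
    - [[-152, -304, 0], [0, 0, -0.031]]
    - [[-170, -340, 10], [0, 0, -0.031]]
    - [[-181, -364, 40], [0, 0, -0.031]]
    - [[-181, -364, 55], [0, 0, -0.031]]

```text
time: 2.1
tool_pos: [573.1, -117.4, 241.6]
tcp_rot: [180.0, -0.2, -172.7]
ft_force: [-1.4, 0.2, -0.6]
finger_gap: 0.2
grip_force: 0.0
```

```bash
python3 -c "
from h import *
delta([575,-116,240],DOWN)
p,d=r.snapshot('scene'); cv2.imwrite('pics/s1.png',cv2.resize(p[110:290,220:500],None,fx=2.8,fy=2.8))"
```

```text
shift [-2.1  1.2  1.6] turn [ 0.0007 -0.0037 -0.0048] | 3 0.3 deg; t 2.1
```

View pics/s1.png

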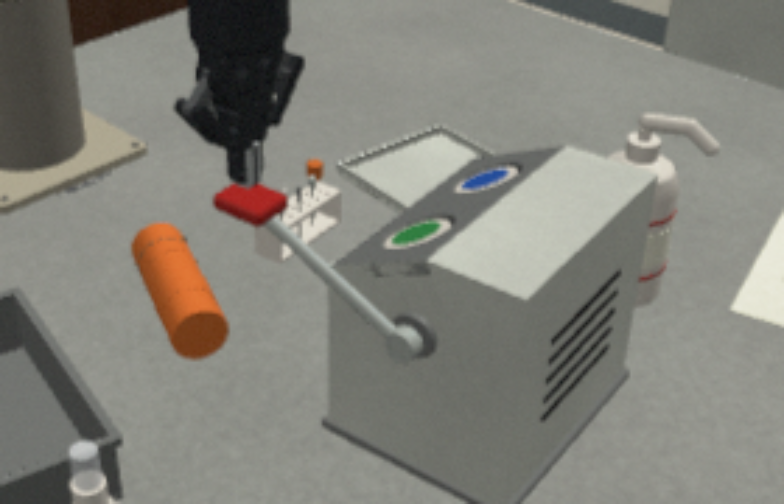

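The closed fingertips are over the centre of the red pad (250,200 in the crop). I'll press along the arc.

Emit:
jog_arm:
  rows:
    - [[0, 0, 8], [0, 0, 0]]
    - [[3, 0, 19], [0, -0.03, 0]]
    - [[8, 0, 30], [0, -0.08, 0]]
    - [[12, 0, 43], [0, -0.14, 0]]
    - [[14, 0, 55], [0, -0.19, 0]]
    - [[16, 0, 68], [0, -0.24, 0]]
    - [[18, 0, 80], [0, -0.29, 0]]
    - [[18, 0, 94], [0, -0.35, 0]]
    - [[17, 0, 106], [0, -0.4, 0]]
    - [[17, 0, 106], [0, -0.4, 0]]

```text
time: 3.15
tool_pos: [554.6, -115.3, 137.8]
tcp_rot: [179.9, 22.9, -172.5]
ft_force: [-1.1, 0.4, 0.9]
finger_gap: 0.1
grip_force: 0.0
```

```bash
cat >> h.py <<'E'
def fz(n=8):
    a=[]
    for i in range(n): r.snapshot("top"); a.append(r.sense()["ft_force"])
    a=np.array(a); print("F",a.mean(0).round(2),"sd",a.std(0).round(2))
E
python3 -c "
from h import *
fz(4); s=r.sense(); print(s['tool_pos'],s['tcp_rot'])
p,d=r.snapshot('scene'); P=cloud('scene',d)
m=cv2.inRange(cv2.cvtColor(p,cv2.COLOR_BGR2HSV),(0,150,70),(6,255,255))>0
m&=(P[...,2]>50)&(P[...,2]<260)&(P[...,0]>450)&(P[...,0]<660)&(abs(P[...,1]+117)<40)
print(np.median(P[m],0))
"
```

```text
F [-0.24 -0.3   0.05] sd [0.16 0.31 0.6 ]
[ 557.61734594 -116.4766494   141.35208913] [-179.914194     23.03597708 -172.39085791]
[ 572.68954913 -125.71756393  140.45064873]
```

Emit:
jog_arm:
  rows:
    - [[2, 0, 9], [0, -0.05, 0]]
    - [[4, 0, 18], [0, -0.1, 0]]
    - [[5, 0, 27], [0, -0.16, 0]]
    - [[6, 0, 34], [0, -0.2, 0]]
    - [[7, 0, 39], [0, -0.22, 0]]
    - [[7, 0, 39], [0, -0.22, 0]]

```text
time: 4.0
tool_pos: [565.3, -115.5, 100.7]
tcp_rot: [180.0, 35.5, -172.5]
ft_force: [0.7, -0.4, 0.1]
finger_gap: -0.0
grip_force: 0.0
```

```bash
python3 -c "
from h import *
fz(2); s=r.sense(); print(s['tool_pos'],s['tcp_rot'])
p,d=r.snapshot('scene'); P=cloud('scene',d)
m=cv2.inRange(cv2.cvtColor(p,cv2.COLOR_BGR2HSV),(0,150,70),(6,255,255))>0
m&=(P[...,2]>50)&(P[...,2]<260)&(P[...,0]>450)&(P[...,0]<660)&(abs(P[...,1]+117)<40)
print(np.median(P[m],0))
"
```

```text
F [0.14 0.11 0.17] sd [0.12 0.39 0.18]
[ 565.62243846 -115.61970953  101.43249657] [-179.98191578   35.51649932 -172.44774831]
[ 582.71702196 -128.20321482  106.19906916]
```

Emit:
jog_arm:
  rows:
    - [[1, 0, 3], [0, -0.02, 0]]
    - [[2, 0, 6], [0, -0.04, 0]]
    - [[2, 0, 9], [0, -0.06, 0]]
    - [[2, 0, 9], [0, -0.06, 0]]

```text
time: 4.55
tool_pos: [569.6, -112.9, 94.4]
tcp_rot: [-179.9, 38.7, -172.6]
ft_force: [-1.4, -0.7, 0.5]
finger_gap: -0.0
grip_force: 0.4
```

Emit:
jog_arm:
  rows:
    - [[1, 0, 2], [0, -0.02, 0]]
    - [[1, 0, 4], [0, -0.04, 0]]
    - [[1, 0, 4], [0, -0.04, 0]]

```text
time: 4.85
tool_pos: [572.8, -106.0, 97.1]
tcp_rot: [-179.5, 40.3, -173.1]
ft_force: [-7.7, -5.8, 3.4]
finger_gap: 0.1
grip_force: 4.0
```

```bash
python3 -c "
from h import *
fz(2); s=r.sense(); print(s['tool_pos'],s['tcp_rot'],s['qd'])
p,d=r.snapshot('scene'); cv2.imwrite('pics/s2.png',cv2.resize(p[110:290,220:500],None,fx=2.8,fy=2.8))"
```

```text
F [-6.54 -4.94  2.38] sd [0.11 0.34 0.05]
[ 572.72893077 -106.06388516   97.06533587] [-179.48821015   40.24866924 -173.08303982] [-0.03924224  0.02201703 -0.10600166  0.07768486  0.17943138 -0.00980508]
```

View pics/s2.png

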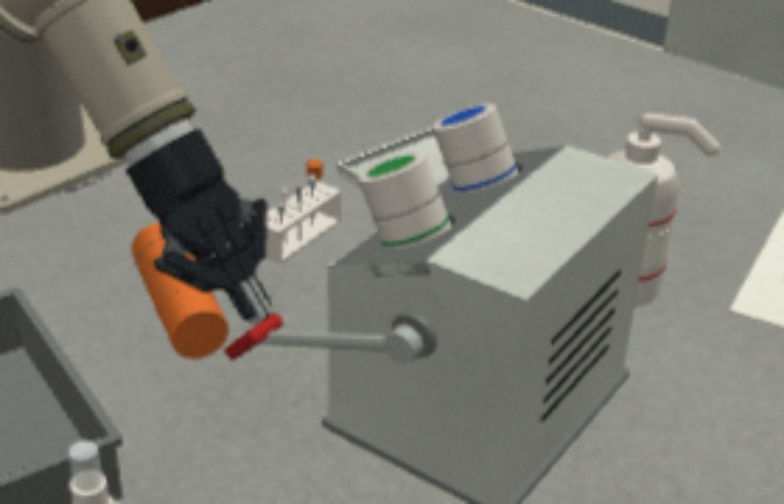

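```bash
cat >> h.py <<'E'
def discs():
    for cam in("top","scene"):
        p,d=r.snapshot(cam);P=cloud(cam,d);h=cv2.cvtColor(p,cv2.COLOR_BGR2HSV)
        for n,lo,hi in(("blue",100,130),("green",50,85)):
            m=(cv2.inRange(h,(lo,120,60),(hi,255,255))>0)&(P[...,2]>215)&(P[...,2]<270)&(abs(P[...,0]-645)<60)&(abs(P[...,1]-30)<100)
            k,lab,st,ce=cv2.connectedComponentsWithStats(m.astype(np.uint8))
            if k>1:
                i=1+np.argmax(st[1:,4]); q=P[lab==i]; print(cam,n,len(q),np.median(q,0).round(1),(.5*(q.min(0)+q.max(0))).round(1))
E
python3 -c "
from h import *
discs()"
```

```text
top blue 136 [631.8  80.2 251.4] [632.   80.2 250.8]
top green 122 [648.1 -27.9 251.4] [647.8 -29.3 251.7]
scene blue 30 [630.1  86.  249.6] [628.8  86.5 248.6]
scene green 37 [646.5 -22.8 250.5] [647.  -23.9 250.3]
```

Both bottles are raised (discs near z 251, so the carriage is at about 60 mm). I'll back off the lever and go above the green bottle.

Emit:
jog_arm:
  rows:
    - [[0, 0, -15], [0, 0, 0]]
    - [[0, 0, -40], [0, 0, 0]]
    - [[-20, 0, -80], [0, 0.05, 0]]
    - [[-45, 0, -110], [0, 0.1, 0]]
    - [[-75, 0, -135], [0, 0.2, 0]]
    - [[-105, 0, -160], [0, 0.25, 0]]
    - [[-115, 0, -170], [0, 0.25, 0]]
    - [[-115, 0, -170], [0, 0.25, 0]]
  grip: 85

```text
time: 5.9
tool_pos: [552.4, -106.8, 304.5]
tcp_rot: [-179.5, 26.2, -173.1]
ft_force: [0.5, -0.6, -0.8]
finger_gap: 85.0
grip_force: 0.0
```

```bash
python3 -c "
from h import *
s=r.sense(); print(s['tool_pos'],s['tcp_rot'],s['finger_gap'])
G=np.array([647.5,-26,251]);
delta(G+45*AX,TILT);delta(G-50*AX,TILT)"
```

```text
[ 552.36170054 -106.76452867  304.47441838] [-179.49866628   26.19352013 -173.08535649] 84.96486270401898
shift [-70.8  68.9  48.4] turn [-0.0139  0.0208 -0.0109] | 110 1.6 deg; t 5.9
shift [-68.8  70.2 143.3] turn [-0.0139  0.0208 -0.0109] | 174 1.6 deg; t 5.9
```

Emit:
jog_arm:
  rows:
    - [[-24, 23, 8], [0, 0, 0]]
    - [[-48, 46, 20], [-0.007, 0.01, -0.005]]
    - [[-71, 69, 40], [-0.014, 0.021, -0.011]]
    - [[-71, 69, 48], [-0.014, 0.021, -0.011]]
    - [[-71, 69, 48], [-0.014, 0.021, -0.011]]
    - [[-71, 69, 48], [-0.014, 0.021, -0.011]]

```text
time: 6.5
tool_pos: [625.5, -29.1, 286.0]
tcp_rot: [179.8, 24.5, -172.6]
ft_force: [-0.8, -0.1, 0.7]
finger_gap: 84.9
grip_force: 0.0
```

```bash
python3 -c "
from h import *
s=r.sense(); print(s['tool_pos'],s['tcp_rot'],s['finger_gap'])
fz(8)
G=np.array([647.5,-26,251]);
delta(G-50*AX,TILT)
p,d=r.snapshot('scene'); cv2.imwrite('pics/s3.png',cv2.resize(p[90:250,260:480],None,fx=3,fy=3))"
```

```text
[625.53456261 -29.07738581 286.01455354] [ 179.78092051   24.53511079 -172.57926385] 84.91148671380203
F [ 0.19 -0.08 -0.03] sd [0.5  0.31 0.3 ]
shift [-3.4  0.3 93. ] turn [ 0.0014 -0.0044 -0.0027] | 93 0.3 deg; t 6.9
```

View pics/s3.png

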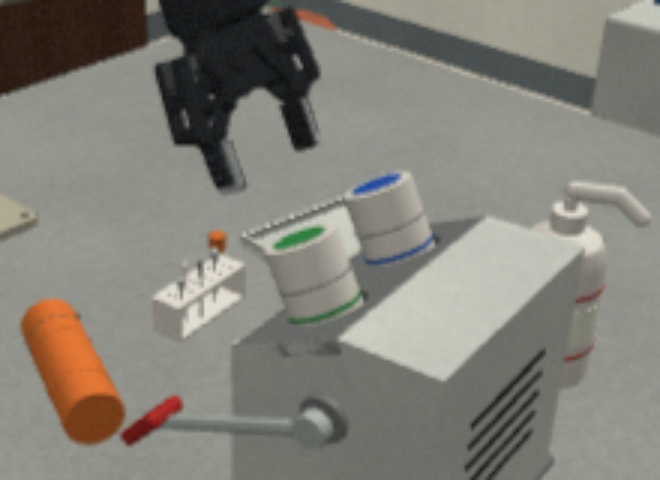

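The open fingers straddle the green bottle's axis (disc at 300,237 in the crop). I'll descend along the axis.

Emit:
jog_arm:
  rows:
    - [[-3, 0, 15], [0, 0, 0]]
    - [[-3, 0, 35], [0, 0, 0]]
    - [[-3, 0, 55], [0, 0, 0]]
    - [[-3, 0, 75], [0, 0, 0]]
    - [[-3, 0, 87], [0, 0, 0]]
    - [[-3, 0, 93], [0, 0, 0]]
    - [[-3, 0, 93], [0, 0, 0]]
    - [[-3, 0, 93], [0, 0, 0]]

```text
time: 7.75
tool_pos: [668.5, -23.2, 205.7]
tcp_rot: [179.9, 24.8, -172.5]
ft_force: [0.1, -0.4, -0.5]
finger_gap: 84.9
grip_force: 0.0
```

Emit:
jog_arm:
  rows:
    - [[0, 0, 0], [0, 0, 0]]
    - [[0, 0, 0], [0, 0, 0]]
    - [[0, 0, 0], [0, 0, 0]]
    - [[0, 0, 0], [0, 0, 0]]
    - [[0, 0, 0], [0, 0, 0]]
    - [[0, 0, 0], [0, 0, 0]]
    - [[0, 0, 0], [0, 0, 0]]
    - [[0, 0, 0], [0, 0, 0]]
  grip: 50
  force: 50

```text
time: 8.55
tool_pos: [668.7, -23.2, 206.3]
tcp_rot: [179.9, 24.8, -172.5]
ft_force: [-3.4, 0.4, 6.7]
finger_gap: 57.3
grip_force: 52.6
```

Emit:
jog_arm:
  rows:
    - [[0, 0, -5], [0, 0, 0]]
    - [[0, 0, -18], [0, 0, 0]]
    - [[0, 0, -36], [0, 0, 0]]
    - [[0, 0, -54], [0, 0, 0]]
    - [[0, 0, -72], [0, 0, 0]]
    - [[0, 0, -90], [0, 0, 0]]
    - [[0, 0, -108], [0, 0, 0]]
    - [[0, 0, -124], [0, 0, 0]]
    - [[0, 0, -132], [0, 0, 0]]
    - [[0, 0, -135], [0, 0, 0]]

```text
time: 9.55
tool_pos: [612.2, -30.9, 328.3]
tcp_rot: [179.9, 24.7, -172.5]
ft_force: [0.1, 0.6, -3.2]
finger_gap: 56.6
grip_force: 55.7
```

```bash
python3 -c "
from h import *
s=r.sense(); print(s['tool_pos'],s['tcp_rot'],s['finger_gap'],s['wrist_torque'])
fz(12)
CR=Rt(-Z,np.array([np.sin(np.radians(12)),np.cos(np.radians(12)),0]))
TR=Rt(-Z,np.array([np.sin(np.radians(6.5)),np.cos(np.radians(6.5)),0]))
delta([500,-60,350],DOWN)
delta([500,-60,350],CR);delta([500,-60,350],TR)"
```

```text
[612.15490757 -30.9327185  328.34796663] [ 179.85583069   24.74171209 -172.53610951] 56.59483067391707 [-0.05002299  0.46689417 -0.00289799]
F [-0.17 -0.01 -2.81] sd [0.59 0.6  0.44]
shift [ 95.1 -14.2 -68.7] turn [ 0.0025  0.4308 -0.0018] | 118 24.7 deg; t 10.15
shift [ 95.1 -14.2 -68.7] turn [0.0761 0.4261 0.335 ] | 118 31.4 deg; t 10.15
shift [ 95.1 -14.2 -68.7] turn [0.0554 0.4283 0.2405] | 118 28.3 deg; t 10.15
```

Weight is about 2.8 N, roughly 283 g, so the green bottle is more than half full and goes in the tray. I'll carry it upright.

```bash
cat >> h.py <<'E'
def yawR(a): return Rt(-Z,np.array([-np.sin(np.radians(a)),np.cos(np.radians(a)),0]))
CR=yawR(-12);TR=yawR(-6.5)
E
python3 -c "
from h import *
delta([530,0,350],TR);delta([480,130,350],TR);delta([440,230,350],TR);delta([390,316,300],TR)"
```

```text
shift [ 61.   41.4 -52.9] turn [0.0554 0.4283 0.2405] | 91 28.3 deg; t 10.15
shift [ 90.7 176.8 -66.1] turn [0.0554 0.4283 0.2405] | 209 28.3 deg; t 10.15
shift [114.9 281.2 -76.9] turn [0.0554 0.4283 0.2405] | 313 28.3 deg; t 10.15
shift [170.7 372.8 -47.3] turn [0.0554 0.4283 0.2405] | 413 28.3 deg; t 10.15
```

Emit:
jog_arm:
  rows:
    - [[15, 8, -13], [0.01, 0.08, 0.04]]
    - [[35, 20, -32], [0.02, 0.18, 0.1]]
    - [[61, 41, -53], [0.03, 0.28, 0.16]]
    - [[72, 80, -60], [0.045, 0.36, 0.2]]
    - [[82, 125, -63], [0.055, 0.428, 0.24]]
    - [[91, 170, -66], [0.055, 0.428, 0.24]]
    - [[102, 215, -71], [0.055, 0.428, 0.24]]
    - [[113, 260, -76], [0.055, 0.428, 0.24]]
    - [[128, 300, -72], [0.055, 0.428, 0.24]]
    - [[145, 335, -62], [0.055, 0.428, 0.24]]

```text
time: 11.15
tool_pos: [411.8, 283.1, 325.5]
tcp_rot: [179.8, 0.2, 173.6]
ft_force: [0.2, 1.2, -2.4]
finger_gap: 57.1
grip_force: 55.9
```

```bash
python3 -c "
from h import *
fz(4);delta([389,316,160],TR);delta([389,316,130],TR)
p,d=r.snapshot('scene'); P=cloud('scene',d)
h=cv2.cvtColor(p,cv2.COLOR_BGR2HSV); s=r.sense(); print(s['tool_pos'],s['finger_gap'])
m=(cv2.inRange(h,(50,120,60),(85,255,255))>0)&(np.linalg.norm(P-s['tool_pos'],axis=-1)<120)
q=P[m]; print(len(q),q.min(0),q.max(0)) if len(q) else 0
"
```

```text
F [-0.82  0.48 -3.45] sd [1.41 1.84 1.4 ]
shift [ 26.4  32.  163.8] turn [-0.0001  0.0005  0.0029] | 169 0.2 deg; t 11.35
shift [ 26.4  32.  193.8] turn [-0.0001  0.0005  0.0029] | 198 0.2 deg; t 11.35
[412.29164873 280.68197026 324.48352877] 56.98906674284643
210 [398.59086755 248.67524879 245.91523126] [448.58188132 298.33370843 383.32967785]
```

Emit:
jog_arm:
  rows:
    - [[15, 18, 10], [0, 0, 0]]
    - [[26, 32, 35], [0, 0, 0]]
    - [[26, 32, 65], [0, 0, 0]]
    - [[26, 32, 95], [0, 0, 0]]
    - [[26, 32, 125], [0, 0, 0]]
    - [[26, 32, 150], [0, 0, 0]]
    - [[26, 32, 170], [0, 0, 0]]
    - [[26, 32, 185], [0, 0, 0]]
    - [[26, 32, 192], [0, 0, 0]]
    - [[26, 32, 192], [0, 0, 0]]

```text
time: 12.4
tool_pos: [390.2, 314.8, 131.8]
tcp_rot: [-180.0, 0.0, 173.5]
ft_force: [-0.0, 0.5, -2.1]
finger_gap: 56.8
grip_force: 56.2
```

Emit:
jog_arm:
  rows:
    - [[0, 0, 2], [0, 0, 0]]
    - [[0, 0, 4], [0, 0, 0]]
    - [[0, 0, 4], [0, 0, 0]]

```text
time: 12.7
tool_pos: [390.3, 315.7, 128.8]
tcp_rot: [179.9, 0.1, 173.5]
ft_force: [0.6, 0.3, -2.9]
finger_gap: 57.0
grip_force: 56.2
```

Emit:
jog_arm:
  rows:
    - [[0, 0, 1.5], [0, 0, 0]]
    - [[0, 0, 3], [0, 0, 0]]
    - [[0, 0, 3], [0, 0, 0]]

```text
time: 13.0
tool_pos: [390.0, 315.5, 125.1]
tcp_rot: [180.0, 0.0, 173.5]
ft_force: [0.4, -0.1, -2.9]
finger_gap: 57.1
grip_force: 56.3
```

Emit:
jog_arm:
  rows:
    - [[0, 0, 1], [0, 0, 0]]
    - [[0, 0, 2], [0, 0, 0]]
    - [[0, 0, 2], [0, 0, 0]]

```text
time: 13.3
tool_pos: [390.9, 315.6, 124.8]
tcp_rot: [179.9, 0.1, 173.5]
ft_force: [-0.5, -2.5, 9.8]
finger_gap: 56.7
grip_force: 57.5
```

Floor contact felt. I'll release and rise.

Emit:
jog_arm:
  rows:
    - [[0, 0, -1], [0, 0, 0]]
    - [[0, 0, -1], [0, 0, 0]]
    - [[0, 0, -1], [0, 0, 0]]
    - [[0, 0, -1], [0, 0, 0]]
    - [[0, 0, -8], [0, 0, 0]]
    - [[0, 0, -25], [0, 0, 0]]
    - [[0, 0, -55], [0, 0, 0]]
    - [[0, 0, -95], [0, 0, 0]]
    - [[0, 0, -140], [0, 0, 0]]
    - [[0, 0, -190], [0, 0, 0]]
  grip: 85

```text
time: 14.3
tool_pos: [389.1, 315.0, 314.5]
tcp_rot: [-180.0, -0.0, 173.5]
ft_force: [0.6, 1.6, -0.0]
finger_gap: 84.9
grip_force: 0.0
```

```bash
python3 -c "
from h import *
discs()
B=np.array([631.5,81.5,251.])
delta([450,230,340],TILT);delta([520,120,340],TILT);delta(B+75*AX,TILT);delta(B+45*AX,TILT)
p,d=r.snapshot('scene'); cv2.imwrite('pics/s4.png',p)
"
```

```text
top blue 137 [632.2  80.1 250.8] [632.   80.1 250.6]
scene blue 29 [632.2  84.4 250.4] [630.   84.3 249.2]
shift [-67.3 -79.8 -17.5] turn [-0.0462 -0.4221 -0.2431] | 106 28.0 deg; t 14.4
shift [-149.2 -181.2  -17.5] turn [-0.0462 -0.4221 -0.2431] | 235 28.0 deg; t 14.4
shift [-233.4 -214.8    4.1] turn [-0.0462 -0.4221 -0.2431] | 317 28.0 deg; t 14.4
shift [-245.4 -212.    31.5] turn [-0.0462 -0.4221 -0.2431] | 326 28.0 deg; t 14.4
```

View pics/s4.png

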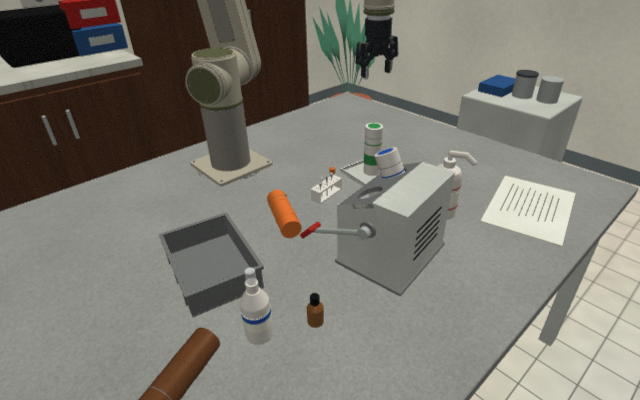

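Green stands upright in the tray at (373,150). Next is the blue bottle.

Emit:
jog_arm:
  rows:
    - [[-28, -30, -15], [-0.005, -0.05, -0.03]]
    - [[-60, -64, -17], [-0.01, -0.12, -0.07]]
    - [[-92, -98, -17], [-0.02, -0.19, -0.11]]
    - [[-124, -132, -17], [-0.028, -0.26, -0.15]]
    - [[-155, -165, -17], [-0.036, -0.33, -0.19]]
    - [[-188, -192, -10], [-0.046, -0.4, -0.23]]
    - [[-215, -208, -2], [-0.046, -0.422, -0.243]]
    - [[-235, -214, 8], [-0.046, -0.422, -0.243]]
    - [[-245, -212, 24], [-0.046, -0.422, -0.243]]
    - [[-245, -212, 31], [-0.046, -0.422, -0.243]]

```text
time: 15.45
tool_pos: [608.8, 76.4, 278.7]
tcp_rot: [-179.7, 24.0, -172.3]
ft_force: [-0.8, -0.1, -0.8]
finger_gap: 85.2
grip_force: 0.0
```

Emit:
jog_arm:
  rows:
    - [[0, 0, 0], [0, 0, 0]]
    - [[0, 0, 0], [0, 0, 0]]
    - [[0, 0, 0], [0, 0, 0]]

```text
time: 15.75
tool_pos: [609.4, 77.6, 283.5]
tcp_rot: [-179.6, 24.4, -172.2]
ft_force: [-0.6, -0.3, 0.0]
finger_gap: 84.8
grip_force: 0.0
```

```bash
python3 -c "
from h import *
fz(10); s=r.sense(); print(s['tool_pos'],s['tcp_rot'])
delta(np.array([631.5,82,251.])-50*AX,TILT)"
```

```text
F [-0.07  0.04  0.01] sd [0.25 0.42 0.55]
[609.42864313  77.14343477 282.32053023] [-179.628221     24.30104236 -172.25615523]
shift [-8.2  2.4 87.8] turn [-0.0054 -0.0122  0.0023] | 88 0.8 deg; t 16.25
```

Emit:
jog_arm:
  rows:
    - [[-8, 2, 5], [-0.005, -0.012, 0]]
    - [[-8, 2, 15], [-0.005, -0.012, 0]]
    - [[-8, 2, 35], [-0.005, -0.012, 0]]
    - [[-8, 2, 55], [-0.005, -0.012, 0]]
    - [[-8, 2, 73], [-0.005, -0.012, 0]]
    - [[-8, 2, 84], [-0.005, -0.012, 0]]
    - [[-8, 2, 88], [-0.005, -0.012, 0]]
    - [[-8, 2, 88], [-0.005, -0.012, 0]]
    - [[-8, 2, 88], [-0.005, -0.012, 0]]

```text
time: 17.15
tool_pos: [652.7, 84.4, 206.3]
tcp_rot: [-179.9, 25.0, -172.2]
ft_force: [-0.6, -0.1, -0.4]
finger_gap: 84.9
grip_force: 0.0
```

Emit:
jog_arm:
  rows:
    - [[0, 0, 0], [0, 0, 0]]
    - [[0, 0, 0], [0, 0, 0]]
    - [[0, 0, 0], [0, 0, 0]]
    - [[0, 0, 0], [0, 0, 0]]
    - [[0, 0, 0], [0, 0, 0]]
    - [[0, 0, 0], [0, 0, 0]]
    - [[0, 0, 0], [0, 0, 0]]
    - [[0, 0, 0], [0, 0, 0]]
  grip: 50
  force: 50

```text
time: 17.95
tool_pos: [652.9, 84.6, 206.7]
tcp_rot: [-179.9, 25.1, -172.2]
ft_force: [-3.7, 0.5, 5.7]
finger_gap: 56.9
grip_force: 52.5
```

Emit:
jog_arm:
  rows:
    - [[0, 0, -5], [0, 0, 0]]
    - [[0, 0, -18], [0, 0, 0]]
    - [[0, 0, -36], [0, 0, 0]]
    - [[0, 0, -54], [0, 0, 0]]
    - [[0, 0, -72], [0, 0, 0]]
    - [[0, 0, -90], [0, 0, 0]]
    - [[0, 0, -108], [0, 0, 0]]
    - [[0, 0, -124], [0, 0, 0]]
    - [[0, 0, -132], [0, 0, 0]]
    - [[0, 0, -135], [0, 0, 0]]

```text
time: 18.95
tool_pos: [595.5, 76.8, 327.9]
tcp_rot: [-179.9, 25.0, -172.3]
ft_force: [0.2, -0.2, -2.6]
finger_gap: 56.9
grip_force: 55.8
```

```bash
python3 -c "
from h import *
fz(12); s=r.sense(); print(s['tool_pos'],s['tcp_rot'],s['finger_gap'],s['wrist_torque'])
T=np.array([443+55*.9936,310-55*.113]); C=np.array([444,-329])
print(T)
delta([500,70,350],TR);delta([*T,300],TR)
delta([500,70,350],CR);delta([490,-50,360],CR);delta([445,-250,360],CR)"
```

```text
F [ 0.05 -0.12 -3.13] sd [0.59 0.5  0.54]
[595.78897681  76.93376469 327.47201995] [-179.91815936   24.96616735 -172.2581303 ] 57.18542147039622 [-0.04112987  0.46138554  0.0692157 ]
[497.648 303.785]
shift [ 77.4   5.9 -60.9] turn [0.0528 0.4337 0.2443] | 99 28.7 deg; t 19.55
shift [ 72.1 238.   -3.6] turn [0.0528 0.4337 0.2443] | 249 28.7 deg; t 19.55
shift [ 77.4   5.9 -60.9] turn [0.0737 0.4316 0.3388] | 99 31.7 deg; t 19.55
shift [  96.8 -111.6  -80.8] turn [0.0737 0.4316 0.3388] | 168 31.7 deg; t 19.55
shift [ 161.6 -303.8 -110.7] turn [0.0737 0.4316 0.3388] | 361 31.7 deg; t 19.55
```

Blue weighs about 3.1 N (roughly 320 g), so it also goes in the tray, at the far spot.

Emit:
jog_arm:
  rows:
    - [[15, 1, -13], [0.01, 0.08, 0.04]]
    - [[38, 3, -32], [0.02, 0.17, 0.1]]
    - [[62, 8, -50], [0.03, 0.26, 0.15]]
    - [[74, 40, -58], [0.04, 0.35, 0.2]]
    - [[76, 80, -55], [0.053, 0.434, 0.244]]
    - [[75, 120, -48], [0.053, 0.434, 0.244]]
    - [[74, 160, -38], [0.053, 0.434, 0.244]]
    - [[73, 200, -22], [0.053, 0.434, 0.244]]
    - [[72, 230, -8], [0.053, 0.434, 0.244]]
    - [[72, 238, -4], [0.053, 0.434, 0.244]]

```text
time: 20.55
tool_pos: [496.6, 306.7, 298.3]
tcp_rot: [-180.0, -0.1, 173.7]
ft_force: [-0.8, -0.4, -3.6]
finger_gap: 57.0
grip_force: 56.1
```

```bash
python3 -c "
from h import *
fz(10); s=r.sense(); print(s['tool_pos'],s['tcp_rot'])
delta([498,304,132],TR)"
```

```text
F [-0.11 -0.29 -3.23] sd [0.47 0.34 0.52]
[497.9653364  303.03160305 301.34511392] [1.79985226e+02 6.24946865e-02 1.73446484e+02]
shift [  0.3   0.9 169.3] turn [ 0.0003  0.0011 -0.0009] | 169 0.1 deg; t 21.05
```

Emit:
jog_arm:
  rows:
    - [[0, 1, 15], [0, 0, 0]]
    - [[0, 1, 40], [0, 0, 0]]
    - [[0, 1, 68], [0, 0, 0]]
    - [[0, 1, 96], [0, 0, 0]]
    - [[0, 1, 122], [0, 0, 0]]
    - [[0, 1, 145], [0, 0, 0]]
    - [[0, 1, 160], [0, 0, 0]]
    - [[0, 1, 168], [0, 0, 0]]
    - [[0, 1, 170], [0, 0, 0]]
    - [[0, 1, 170], [0, 0, 0]]

```text
time: 22.05
tool_pos: [498.1, 304.9, 131.2]
tcp_rot: [180.0, 0.0, 173.5]
ft_force: [-0.1, 0.4, -2.4]
finger_gap: 57.3
grip_force: 56.3
```

Emit:
jog_arm:
  rows:
    - [[0, 0, 2], [0, 0, 0]]
    - [[0, 0, 4], [0, 0, 0]]
    - [[0, 0, 5], [0, 0, 0]]
    - [[0, 0, 5], [0, 0, 0]]

```text
time: 22.45
tool_pos: [497.7, 304.7, 125.7]
tcp_rot: [-180.0, 0.0, 173.5]
ft_force: [0.1, 0.5, -3.6]
finger_gap: 57.1
grip_force: 56.3
```

Emit:
jog_arm:
  rows:
    - [[0, 0, 1], [0, 0, 0]]
    - [[0, 0, 2], [0, 0, 0]]
    - [[0, 0, 2], [0, 0, 0]]

```text
time: 22.75
tool_pos: [498.5, 304.8, 125.2]
tcp_rot: [180.0, 0.1, 173.5]
ft_force: [-0.8, -1.2, 6.4]
finger_gap: 56.9
grip_force: 57.1
```

Contact again. I'll release and rise.

Emit:
jog_arm:
  rows:
    - [[0, 0, -1], [0, 0, 0]]
    - [[0, 0, -1], [0, 0, 0]]
    - [[0, 0, -1], [0, 0, 0]]
    - [[0, 0, -1], [0, 0, 0]]
    - [[0, 0, -8], [0, 0, 0]]
    - [[0, 0, -25], [0, 0, 0]]
    - [[0, 0, -55], [0, 0, 0]]
    - [[0, 0, -95], [0, 0, 0]]
    - [[0, 0, -140], [0, 0, 0]]
    - [[0, 0, -180], [0, 0, 0]]
  grip: 85

```text
time: 23.75
tool_pos: [497.6, 304.7, 306.4]
tcp_rot: [180.0, 0.1, 173.5]
ft_force: [1.4, 0.3, 1.6]
finger_gap: 84.7
grip_force: 0.0
```

Emit:
jog_arm:
  rows:
    - [[0, -40, 0], [0, 0, 0]]
    - [[0, -80, 0], [0, 0, 0]]
    - [[0, -120, 0], [0, 0, 0]]
    - [[0, -150, 0], [0, 0, 0]]
    - [[0, -150, 0], [0, 0, 0]]
    - [[0, -150, 0], [0, 0, 0]]

```text
time: 24.35
tool_pos: [480.9, 155.4, 304.3]
tcp_rot: [180.0, 0.1, 173.4]
ft_force: [-0.1, 0.6, 0.3]
finger_gap: 84.9
grip_force: 0.0
```

```bash
python3 -c "
from h import *
p,d=r.snapshot('top'); fz(4)
P=cloud('top',d)
m=(P[...,2]>165)&(P[...,2]<182)&(P[...,1]>215)&(P[...,1]<400)&(P[...,0]<570)&(P[...,0]>320)
k,l,st,ce=cv2.connectedComponentsWithStats(m.astype(np.uint8))
for i in range(1,k):
    if st[i,4]>20: q=P[l==i]; print(ce[i],st[i,4],q.mean(0).round(1),q[:,2].std())
cv2.imwrite('pics/t5.png',cv2.resize(p[100:290,170:460],None,fx=2.7,fy=2.7))"
```

```text
F [ 0.13 -0.2  -0.11] sd [0.66 0.56 0.2 ]
```

View pics/t5.png

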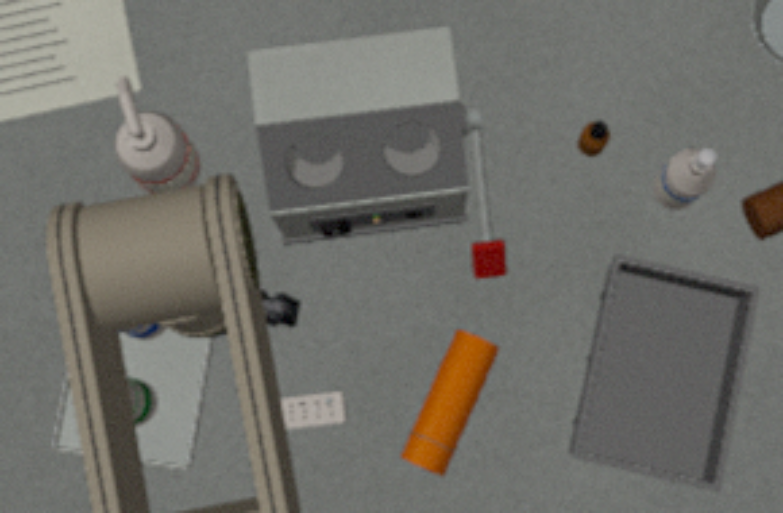

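The arm hides most of the tray from above. The blue and green discs show at (143,330) and (140,400), and the wells are empty. I'll check from the scene camera.

```bash
python3 -c "
from h import *
p,d=r.snapshot('scene'); cv2.imwrite('pics/s6.png',cv2.resize(p[80:260,280:500],None,fx=3,fy=3))"
```

```text
(no output)
```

View pics/s6.png

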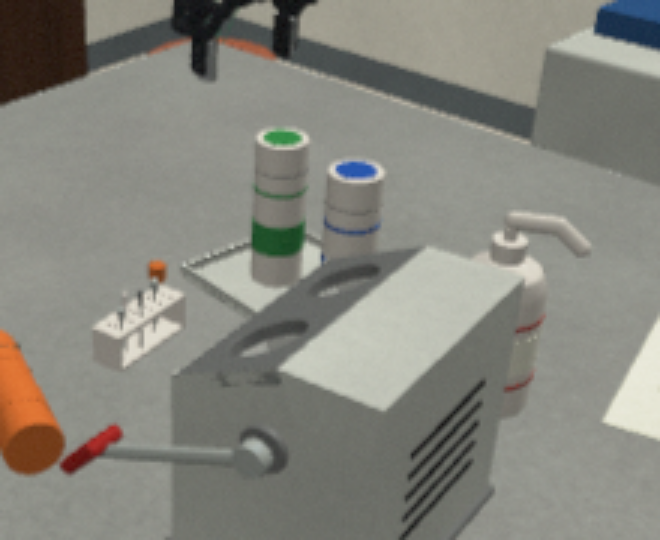

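Both bottles stand upright and released in the tray, green at (280,210) and blue at (353,210). The other things are where they were and the gripper is clear of everything.

```bash
python3 -c "
from bench import r
print(r.hand_in())"
```

```text
the job is handed in; nothing more can be done
None
```

I pressed the lever fully down and stood both bottles upright in the white tray, green at about 283 g and blue at about 320 g, both more than half full; the job is handed in, but no verdict was returned.

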